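# Centre a film roll on the wrapper's turntable and set its wrap count

### The job

Get this roll ready for wrapping: slide the short, wide blue roll off the steel run-on deck onto the wrapper's round turntable plate, without lifting or tipping it, until it stands centred on the plate with an even rim showing all round and nothing overhanging. Also turn the wrap-count dial to setting 4, counting the clicks (its shortest mark is 0, the next one 1, and so on). Leave the other rolls, the empty core and the tape stand where they are.

Things in the scene. Friction and masses are not known exactly. Their poses are not given: they have to be found in the camera images.
- roll: the short, wide roll of blue film, a solid cylinder 92 mm in diameter and 60 mm high, standing on its end on the run-on deck; its core is closed by a flush plug. About 0.3 to 0.55 kg; it slides on steel with ordinary friction and stops where the push stops. Too wide for most grippers. Origin: centre of its underside, z up. The pale strip on its side lies at its -x
- wrapper: the bench-top turntable wrapper, bolted down on a chassis plate 10 mm thick. Origin on the bench under the centre of the turntable plate. z up, +x away from the worker, +y towards the run-on deck (to the left). Deck and plate are flush at 50 mm above the bench. At -y is the control pod (165 mm along x, 125 mm along y, centred at x -10, y -178 mm, top 56 mm high); a film mast with its film roll stands at x 84 to 140, y -193 to -82 mm, 160 mm high
- plate (a point): centre of the top face of the turntable plate, a flat round aluminium disc 116 mm in diameter with no lip, 50 mm above the bench; it is held by its drive and does not turn. A 4 mm gap parts it from the deck. Axes as wrapper
- deck (a point): middle of the top face of the steel run-on deck, 200 mm (x) by 190 mm (y), 50 mm above the bench, no lips; 157 mm in +y from the plate's centre. Axes as wrapper
- dial (a joint): angle of the wrap-count dial in rad, growing clockwise seen from above: setting k (0 to 5) clicks in at k x 0.524 rad (30 degrees), so setting 4 is 2.094. It starts at 0, 1 or 2. End stops at 0 and 2.618. Each click takes about 0.07 N m; let go between two settings, it springs to the nearer one
- dial_grip (a point): on the dial's upright axis, at mid-height of its grip bar, 81 mm above the bench. The black bar is 48 mm long, 14 mm wide, and rises from 66 to 91 mm above the bench, over a round skirt 52 mm in diameter. The point turns with the dial: its x axis points along the bar towards the white pointer line. The six white marks round the dial are the settings, growing longer clockwise from 0 to 5
- tall_roll: bystander: a tall narrow blue roll, 66 mm in diameter, 110 mm high, standing on the bench past the deck's left end. Origin: centre of its underside
- tall_roll2: bystander: another tall narrow blue roll of the same size beside it. Origin: centre of its underside
- core: bystander: an empty cardboard core, 33 mm in diameter, 110 mm high, standing on the bench to the right of the control pod. Origin: centre of its underside
- tape_stand: bystander: a black tape dispenser, 60 by 125 mm, 79 mm high, on the bench beyond the wrapper. Origin: centre of its underside
Not all that is in view belongs to the job. What is shaped like the roll but pink, red or turquoise is not meant.

How it is judged:
By the outcome, as a careful person would: the job done as asked, in the order asked, and still so for the second after the job is handed in, with the robot touching nothing.
It also fails if it takes over 61 s, if anything falls off the work surface, if the arm or the gripper's body presses on something with over 40 N, if the wrist force passes 120 N, or if a joint passes its speed limit or range.

### The arm

A 6-joint arm with a two-finger parallel gripper is mounted at the origin on the work surface. World frame = base frame: x ahead of the robot, y to its left, z up, the work surface at z = 0. Lengths are in mm, angles in rad, forces in N, time in s.
With the tool pointing down it reaches from about 300 to 775 mm from the base axis. Payload 14.6 kg.
Tool frame: the origin (TCP) lies at the very end of the fingers, on their centre line; the grasp point (between the pads) lies 19 mm behind it; z points along the fingers, y is the line along which they close (so a half turn about z gives the same grasp; the last joint's range is limited). The gripper opens to 94 mm and grips with 3 to 60 N. Pads are 16 mm wide; open, the fingers measure 119 mm over their backs; the gripper's body (75 mm by 177 mm) begins 78 mm behind the grasp point.
Start: joints at [-1.198, 0.3, 1.521, -0, 1.321, -0.067], TCP at [234.159, -497.653, 205.446] pointing down, gripper open.
Joint ranges: [-3.03, 3.03], [-0.79, 2.21], [0.23, 2.52], [-1.04, 4.18], [0, 3.07], [-2.55, 2.55]. Speed limits (rad/s): [2.22, 2.22, 2.57, 3.14, 3.14, 3.14].

### API

Orientations are given as [roll, pitch, yaw] about the fixed x, y, z axes, in that order (R = Rz(yaw) Ry(pitch) Rx(roll)).
In Python, from cell import manip, optics gives the robot as it stands.
- The arm moves only by the shell command python3 -m crank 'ROWS' [FORCE]. ROWS is JSON, a list of rows, each a list of 7 numbers: the opening in per cent of the stroke, from 0 (shut) to 100 (fully open), then the shift along the tool's x, y, z in mm, then the turn, a rotation vector about the tool's x, y, z in rad. A call has 1 to 10 rows; each row is the pose to reach, as a shift and turn from the pose commanded when the call began, along the tool's axes at that moment; what a row does not reach only later rows make up. A row lasts 1/10 s, in which the tool goes at most 50 mm and 8.59 degrees, less where a joint would pass 70% of its speed; a pose out of reach is approached as far as the arm can. A call with a gripper value outside its range is refused whole. The fingers move at their own pace and stop on an object; FORCE is the grip in N (left out, the last holds). Time passes only in rows, so rows that repeat a pose let the fingers close. It gives the time, the measured TCP pose, the force, the opening and the grip force at its end, in the units of the state.
- manip.read_state(): the state, without advancing time (a new reading comes with each control period).
- optics.camera(name): name is "scene" or "top" or "wrist"; returns (picture, depth): 480x640x3 uint8, red, green, blue; 480x640 float32, mm along the optical axis (not along the pixel's ray), 0 where there is no reading.
- optics.calibration(name): a dict with "camera_matrix" (3x3 intrinsics, pixels), "R" (3x3) and "t" (3): a world point X has camera coordinates R X + t. Camera axes: x right, y down, z forward; pixel columns grow to the right and rows downward; lengths in mm; the calibration is good to about 2 mm. A picture is of the moment at which its call begins: read the wrist's pose just before it. calibration takes no time and is no camera call; for the wrist camera it gives the pose at the moment of the call.
- manip.sign_off(): hands the job in; it is judged then, once.
The state is a dict: "clock": time; "joints": joint angles; "qd": joint speeds; "effort": joint torques, N m; "eef_pos": TCP position; "eef_rot": TCP orientation; "wrist_force": force on the tool from outside, world axes, zero at the start; "moment": the same for the moment, N m; "finger_gap": finger opening in mm; "finger_force": force on a finger pad.
Only numpy, scipy, OpenCV 4.12 (cv2) and the standard library are available. Lean on these libraries where they do the work, as an engineer would, in place of code of your own. Each camera call takes 0.05 s, during which the arm holds its last target. There are 200 camera calls.

## Working session

There is one attempt and no reset: what is moved stays moved. The work goes in short steps, Python scripts to look and compute and a shell command to move; the robot and the scene stay as the last step left them, time stands still between calls to the robot, and variables do not carry over. Pictures are saved under pics/ and viewed, at most 10 in all, crops included, and the job is handed in when it is done.

```bash
mkdir -p pics; ls
python3 - <<'E'
from cell import manip, optics
import cv2
print(manip.read_state())
for n in("top","scene"):
    p,d=optics.camera(n); cv2.imwrite(f"pics/{n}0.png",p[:,:,::-1]); c=optics.calibration(n); print(c)
E
```

```text
pics
{'clock': 0.0, 'joints': array([-1.19758707e+00,  3.00476474e-01,  1.52161127e+00,  8.73022221e-06,
        1.32070931e+00, -6.66020418e-02]), 'qd': array([ 0.00046143,  0.00015537, -0.00049002,  0.0003395 , -0.00016572,
       -0.00025561]), 'effort': array([ 1.05241812e-03, -5.31809485e+01, -3.52738595e+01,  7.08939414e-02,
        2.44259764e-02, -1.41385367e-04]), 'eef_pos': array([ 234.06950454, -497.39862544,  204.87061648]), 'eef_rot': array([-3.14039148e+00, -8.85937323e-05,  4.39809080e-01]), 'wrist_force': array([ 0.05540327,  0.06708223, -0.95080889]), 'moment': array([-0.00361909,  0.01891196, -0.02316596]), 'finger_force': 0.0, 'finger_gap': 94.02484442274984}
{'camera_matrix': array([[483.47392546,   0.        , 316.33724374],
       [  0.        , 483.47392546, 236.73742285],
       [  0.        ,   0.        ,   1.        ]]), 'R': array([[ 0.02181557, -0.99971698,  0.00948899],
       [-0.99040336, -0.022906  , -0.13629564],
       [ 0.13647442, -0.00642456, -0.99062276]]), 't': array([  10.61109184,  580.89196682, 1219.54393876])}
{'camera_matrix': array([[557.64357416,   0.        , 312.84206749],
       [  0.        , 557.64357416, 240.84606462],
       [  0.        ,   0.        ,   1.        ]]), 'R': array([[ 0.71409199,  0.69987309, -0.01582032],
       [ 0.54696074, -0.57189275, -0.61136948],
       [-0.43692857,  0.42792096, -0.79118713]]), 't': array([-411.65880732, -259.03544211, 1750.79697568])}
```

View pics/top0.png

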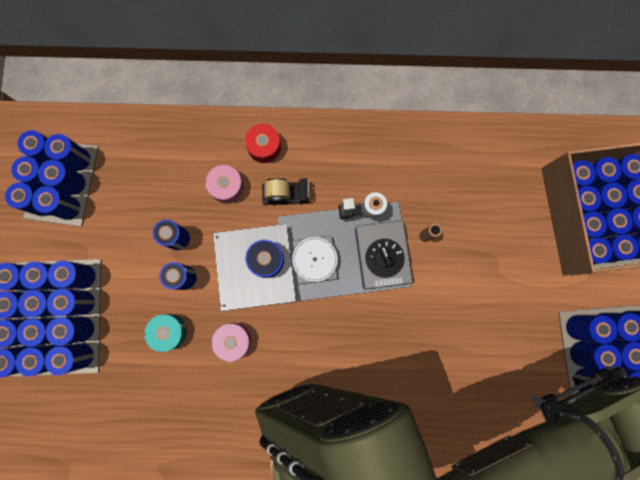

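View pics/scene0.png

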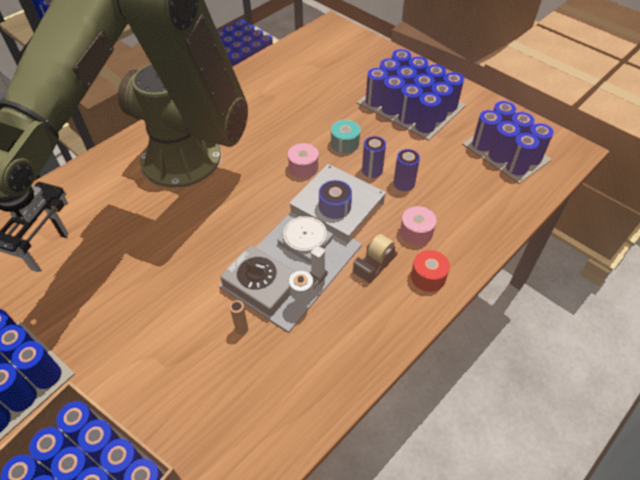

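The top view shows the blue roll on the deck at (265,258), the plate at (315,260) and the dial at (385,257). Possible mix-ups are red (263,141), pink (224,182) and (231,342), turquoise (163,333), tall blue rolls (170,234) and (177,276), and the crated stock at the edges. I choose (265,258): short, wide, blue and standing on the deck.

```bash
cat > h.py <<'E'
import numpy as np, cv2
from cell import manip, optics
from scipy.spatial.transform import Rotation as Ro
def cast(c,uv,z):
    K,R,t=map(np.array,(c["camera_matrix"],c["R"],c["t"]))
    uv=np.atleast_2d(np.float64(uv)); r=np.c_[uv,np.ones(len(uv))]@np.linalg.inv(K).T@R
    o=-R.T@t; s=(z-o[2])/r[:,2]; return o+r*s[:,None]
def tool(dw):  # world vector -> tool axes
    return Ro.from_euler("xyz",manip.read_state()["eef_rot"]).inv().apply(dw)
def circ(pts):
    x,y=pts[:,0],pts[:,1]; s=np.linalg.lstsq(np.c_[2*x,2*y,np.ones(len(x))],x*x+y*y,rcond=None)[0]
    return s[:2],np.sqrt(s[2]+s[0]**2+s[1]**2)
E
python3 - <<'E'
from h import *
p,d=optics.camera("top"); c=optics.calibration("top")
cv2.imwrite("pics/crop.png",cv2.resize(p[195:320,205:445,::-1],None,fx=3.3,fy=3.3,interpolation=cv2.INTER_CUBIC))
for n,uv,z in(("roll",(265,258),110),("plate",(315,260),50),("dial",(385,257),66),("tall",(172,233),110),("tall2",(173,276),110),("pink",(231,342),60),("core",(435,231),110)):
    print(n,cast(c,uv,z)[0].round())
cor=cast(c,[(214,233),(221,309),(297,303),(290,226)],50); print(cor.round())
print(cast(c,[(359,226),(406,220),(412,285),(362,290)],56).round())
E
```

```text
roll [516. 148. 110.]
plate [519.  26.  50.]
dial [ 529. -152.   66.]
tall [572. 378. 110.]
tall2 [467. 369. 110.]
pink [309. 230.  60.]
core [ 592. -268.  110.]
[[583. 288.  50.]
 [389. 261.  50.]
 [408.  69.  50.]
 [606.  93.  50.]]
[[ 609.  -86.   56.]
 [ 627. -207.   56.]
 [ 460. -222.   56.]
 [ 445.  -95.   56.]]
```

View pics/crop.png

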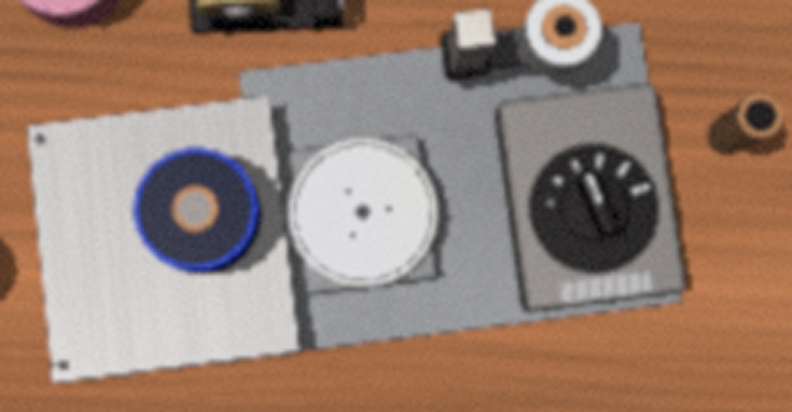

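The crop confirms the choice: blue roll at (197,209) in the crop, plate at (363,211) and dial at (596,207). The pointer is on the third mark, which is setting 2, so the dial needs two clicks more. Next I hover above the wrapper for a close look.

```bash
python3 -m crank '[[64,506,-411,-125,0,0,-1.15],[64,506,-411,-125,0,0,-1.15],[64,506,-411,-125,0,0,-1.15],[64,506,-411,-125,0,0,-1.15],[64,506,-411,-125,0,0,-1.15],[64,506,-411,-125,0,0,-1.15],[64,506,-411,-125,0,0,-1.15],[64,506,-411,-125,0,0,-1.15],[64,506,-411,-125,0,0,-1.15],[64,506,-411,-125,0,0,-1.15]]' 10
python3 - <<'E'
from h import *
s=manip.read_state(); R=Ro.from_euler("xyz",s["eef_rot"])
print(tool(np.array([517,90,330])-s["eef_pos"]), (R.inv()*Ro.from_euler("xyz",[np.pi,0,1.59])).as_rotvec())
E
```

```text
clock: 1.15
eef_pos: [447.6, -53.2, 300.1]
eef_rot: [3.141, 0.0, 1.59]
wrist_force: [0.7, -0.7, -0.5]
finger_gap: 59.9
finger_force: 0.0
[141.80488998  72.16141809 -29.88002059] [3.18841036e-04 1.25670118e-04 5.84743938e-05]
```

```bash
python3 -m crank '[[64,50,25,-10,0,0,0],[64,100,50,-20,0,0,0],[64,142,72,-30,0,0,0],[64,142,72,-30,0,0,0],[64,142,72,-30,0,0,0]]'
python3 - <<'E'
from h import *
s=manip.read_state(); c=optics.calibration("wrist"); p,d=optics.camera("wrist")
cv2.imwrite("pics/w1.png",p[:,:,::-1]); print(s["eef_pos"],s["eef_rot"])
print(cast(c,[(0,0),(639,0),(639,479),(0,479)],50).round())
E
```

```text
clock: 1.65
eef_pos: [516.8, 89.3, 329.1]
eef_rot: [-3.141, 0.0, 1.592]
wrist_force: [-0.2, -0.9, 0.9]
finger_gap: 59.7
finger_force: 0.0
[516.75146883  89.27923725 329.11115732] [-3.14075641e+00  9.92537792e-05  1.59220498e+00]
[[ 190.  285.   50.]
 [ 824.  298.   50.]
 [ 942. -272.   50.]
 [  92. -291.   50.]]
```

View pics/w1.png

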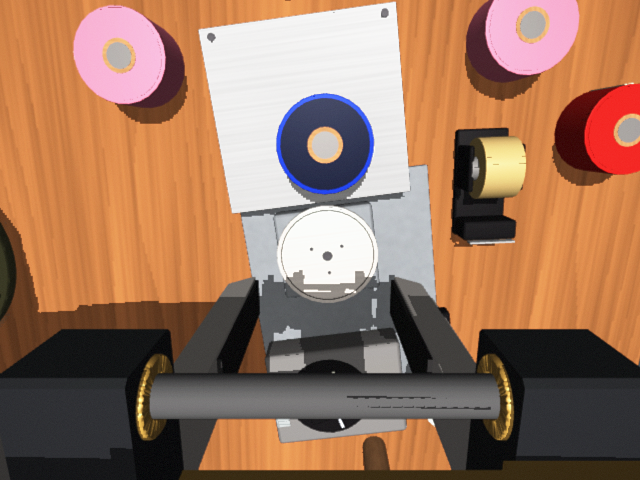

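The wrist view shows the roll at (325,144), the plate at (327,254), the deck corners at (198,30), (396,3), (410,190) and (233,213), and the dial half hidden at (335,395). Fitting circles.

```bash
cat >> h.py <<'E'
def rollplate(p,c,plate=True,vmax=262):
    hsv=cv2.cvtColor(p,cv2.COLOR_RGB2HSV)
    m=cv2.inRange(hsv,(112,120,120),(125,255,255)); n,l,st,ce=cv2.connectedComponentsWithStats(m)
    i=1+np.argmax(st[1:,4]); q=np.argwhere(l==i)[:,::-1]
    h=cv2.convexHull(q.astype(np.int32))[:,0]
    r=circ(cast(c,h,110)[:,:2]); print("roll",r[0].round(1),r[1].round(1),st[i])
    return r
E
python3 - <<'E'
from h import *
c=optics.calibration("wrist"); p,d=optics.camera("wrist")
rollplate(p,c)
g=p.astype(int); m=((g.min(2)>215)&(g.max(2)-g.min(2)<22)).astype(np.uint8)
m[:200]=0; m[275:]=0; m[:,:250]=0;m[:,400:]=0
n,l,st,_=cv2.connectedComponentsWithStats(m); i=1+np.argmax(st[1:,4]); print(st[i])
pts=[]
for v in range(205,275):
    u=np.flatnonzero(l[v]==i)
    if len(u)>30: pts+=[(u[0],v),(u[-1]+1,v)]
for u in range(300,355,3):
    v=np.flatnonzero(l[:,u]==i); pts.append((u,v[0]))
print("plate",circ(cast(c,pts,50)[:,:2]))
k=cast(c,[(198.5,30),(396,3),(410,190),(233,213)],50); print(k.round(1), k.mean(0))
E
```

```text
roll [515.3 152.8] 45.6 [ 277   92   97  101 1354]
[ 277  205  102   70 5528]
plate (array([521.21643351,  27.8046885 ]), np.float64(57.93843733172117))
[[385.3 260.9  50. ]
 [583.1 289.3  50. ]
 [610.1 103.9  50. ]
 [413.8  74.2  50. ]] [498.06909023 182.07155831  50.        ]
```

```bash
python3 -m crank '[[64,45,0,0,0,0,-0.026],[64,90,-1,0,0,0,-0.026],[64,128,-2,40,0,0,-0.026],[64,128,-2,90,0,0,-0.026],[64,128,-2,140,0,0,-0.026],[64,128,-2,190,0,0,-0.026],[64,128,-2,235,0,0,-0.026],[64,128,-2,269,0,0,-0.026],[64,128,-2,269,0,0,-0.026],[64,128,-2,269,0,0,-0.026]]'
python3 - <<'E'
from h import *
s=manip.read_state(); P=s["eef_pos"]
print(P,s["eef_rot"],s["wrist_force"])
for n,a in(("roll",(515.3,152.8)),("plate",(521.2,27.8))): print(n,tool(np.array([a[0]-P[0],a[1]-P[1],0])))
E
```

```text
clock: 2.75
eef_pos: [512.6, 215.1, 61.9]
eef_rot: [3.141, -0.0, 1.614]
wrist_force: [0.3, -0.2, 1.1]
finger_gap: 60.0
finger_force: 0.0
[512.58143999 215.05897699  61.86828844] [ 3.14112017e+00 -8.17814978e-05  1.61439115e+00] [ 0.29237266 -0.20081036  1.12247889]
roll [-6.23183019e+01  2.67027204e-03 -5.09522300e-03]
plate [-1.87456666e+02  4.49442939e-01 -1.51181357e-02]
```

```bash
python3 -m crank '[[64,-10,0,0,0,0,0],[64,-18,0,0,0,0,0],[64,-26,0,0,0,0,0],[64,-34,0,0,0,0,0],[64,-42,0,0,0,0,0],[64,-50,0,0,0,0,0],[64,-58,0,0,0,0,0],[64,-66,0,0,0,0,0],[64,-74,0,0,0,0,0],[64,-80,0,0,0,0,0]]'
python3 -m crank '[[64,-8,0,0,0,0,0],[64,-16,0,0,0,0,0],[64,-24,0,0,0,0,0],[64,-32,0,0,0,0,0],[64,-39,0,0,0,0,0],[64,-44,0,0,0,0,0],[64,-48,0,0,0,0,0],[64,-51,0,0,0,0,0],[64,-52,0,0,0,0,0],[64,-52,0,0,0,0,0]]'
python3 - <<'E'
from h import *
s=manip.read_state();P=s["eef_pos"]; c=optics.calibration("wrist"); p,d=optics.camera("wrist")
cv2.imwrite("pics/w2.png",p[:,:,::-1]); print(P,s["eef_rot"],s["wrist_force"],tool(np.array([521.2-P[0],27.8-P[1],0])))
rollplate(p,c); pt,_=optics.camera("top"); rollplate(pt[200:330,200:420],{**optics.calibration("top"),"camera_matrix":optics.calibration("top")["camera_matrix"]-np.array([[0,0,200],[0,0,200],[0,0,0]])})
E
```

```text
clock: 3.75
eef_pos: [516.6, 136.0, 62.3]
eef_rot: [3.138, -0.002, 1.615]
wrist_force: [-0.3, 6.8, 5.8]
finger_gap: 60.1
finger_force: 3.9
clock: 4.75
eef_pos: [518.8, 84.1, 62.2]
eef_rot: [3.139, -0.001, 1.615]
wrist_force: [0.6, 4.7, 5.5]
finger_gap: 60.2
finger_force: 3.2
[518.83547415  84.12125729  62.16702208] [ 3.13863056e+00 -9.83557274e-04  1.61545762e+00] [0.59225153 4.68713126 5.52296831] [-5.63706304e+01 -1.56588023e-01 -5.01052732e-02]
roll [531.7  76.8] 9.7 [339 344  54  13 353]Traceback (most recent call last):
  File "<stdin>", line 4, in <module>
  File "h.py", line 16, in rollplate
    i=1+np.argmax(st[1:,4]); q=np.argwhere(l==i)[:,::-1]
        ~~~~~~~~~^^^^^^^^^^
    return _wrapfunc(a, 'argmax', axis=axis, out=out, **kwds)
    return bound(*args, **kwds)
ValueError: attempt to get argmax of an empty sequence
```

View pics/w2.png

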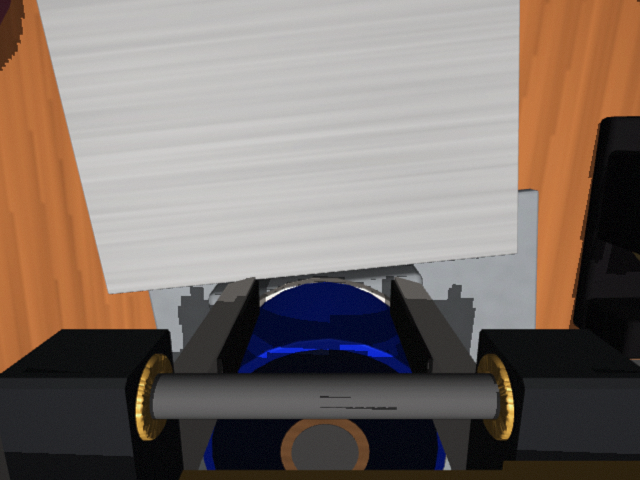

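The roll sits squarely in the fork at (325,440), with a white sliver of plate rim showing behind it at (322,288). I push 10 mm further, then back off and look from above.

```bash
python3 -m crank '[[64,-3,0,0,0,0,0],[64,-6,0,0,0,0,0],[64,-9,0,0,0,0,0],[64,-10,0,0,0,0,0],[64,-10,0,0,0,0,0],[64,10,0,0,0,0,0],[64,10,0,-50,0,0,0],[64,10,0,-100,0,0,0],[64,10,0,-150,0,0,0],[64,10,0,-200,0,0,0]]'
python3 -m crank '[[64,0,0,-40,0,0,0],[64,0,0,-70,0,0,0],[64,0,0,-70,0,0,0],[64,0,0,-70,0,0,0]]'
cat >> h.py <<'E'
def plate2(p,c,box):
    x0,y0,x1,y1=box
    g=p.astype(int); m=((g.min(2)>200)&(g.max(2)-g.min(2)<30)).astype(np.uint8)
    k=np.zeros_like(m);k[y0:y1,x0:x1]=1;m*=k
    n,l,st,_=cv2.connectedComponentsWithStats(m); i=1+np.argmax(st[1:,4])
    h=cv2.convexHull(np.argwhere(l==i)[:,::-1].astype(np.int32))[:,0]
    h=h[(h[:,1]>y0+1)&(h[:,1]<y1-2)]
    r=circ(cast(c,h,50)[:,:2]); print("plate",r[0].round(1),r[1].round(1),st[i]); return r
E
python3 - <<'E'
from h import *
s=manip.read_state(); print(s["eef_pos"],s["eef_rot"])
c=optics.calibration("wrist"); p,d=optics.camera("wrist")
cv2.imwrite("pics/w3.png",p[:,:,::-1])
rollplate(p,c)
E
```

```text
clock: 5.85
eef_pos: [517.0, 93.5, 263.6]
eef_rot: [3.14, 0.0, 1.615]
wrist_force: [0.6, -0.2, -0.5]
finger_gap: 60.1
finger_force: 0.0
clock: 6.25
eef_pos: [517.4, 93.7, 330.9]
eef_rot: [3.141, 0.0, 1.615]
wrist_force: [-0.2, 0.3, 0.1]
finger_gap: 59.7
finger_force: 0.0
[517.41998494  93.65875252 330.91594734] [3.14058024e+00 7.16731891e-06 1.61541254e+00]
roll [520.7  32.3] 45.1 [281 228  89  71 690]
```

View pics/w3.png

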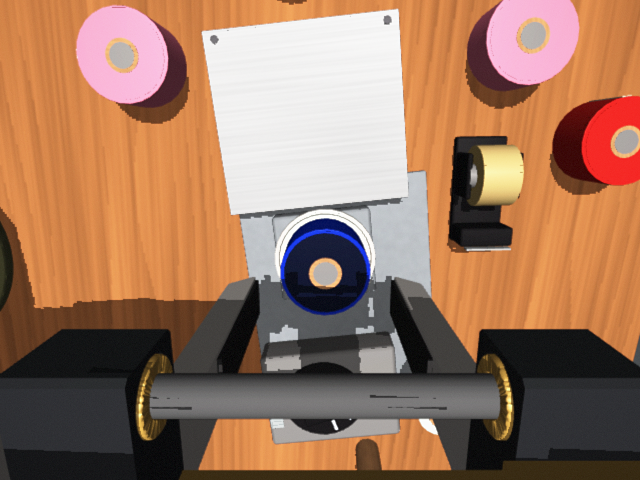

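The roll at (325,272) is on the plate, and the white rim at (325,213) is still thinner at the deck side in base terms. I move the camera back so the fingers clear the view, and measure both circles.

```bash
python3 -m crank '[[64,45,0,0,0,0,0],[64,80,0,0,0,0,0],[64,80,0,0,0,0,0],[64,80,0,0,0,0,0]]'
cat >> h.py <<'E'
def both(save):
    c=optics.calibration("wrist"); p,d=optics.camera("wrist")
    g=p.astype(int); white=((g.min(2)>170)&(g.max(2)-g.min(2)<40))
    K,R,t=c["camera_matrix"],c["R"],c["t"]
    def proj(x): q=K@(R@np.array(x)+t); return q[:2]/q[2]
    r=rollplate(p,c)
    # radial scan from roll base centre, at base height: inner edge (blue->white), outer edge (white->not)
    C=np.array([521,29.]); I=[];O=[]
    for a in np.radians(np.arange(-20,202,4)):
        u=np.array([np.cos(a),np.sin(a)]); ks=np.arange(36,70,.25)
        w=np.array([white[tuple(np.round(proj([*(C+k*u),50])[::-1]).astype(int))] for k in ks])
        f=np.flatnonzero(w)
        if len(f)<8: continue
        z=f[0]; e=z
        while e<len(w)-1 and w[e:e+6].any(): e+=1
        I.append(C+ks[z]*u);O.append(C+ks[e]*u)
    I,O=map(np.array,(I,O)); print(len(I))
    for n,X,R0 in(("base",I,46),("rim",O,58)):
        from scipy.optimize import least_squares as ls
        s=ls(lambda c:np.hypot(*(X-c).T)-R0,C,loss="soft_l1"); print(n,s.x.round(1),"fit r",circ(X)[1].round(1),"resid",np.abs(s.fun).mean().round(2))
    q=proj([521,28,80]); x,y=int(q[0]),int(q[1]); cv2.imwrite(save,cv2.resize(p[max(0,y-100):y+100,x-130:x+130,::-1],None,fx=3,fy=3))
E
python3 - <<'E'
from h import *
both("pics/w4.png")
E
```

```text
clock: 6.7
eef_pos: [513.6, 174.2, 329.4]
eef_rot: [-3.14, 0.001, 1.617]
wrist_force: [-0.5, -0.7, 0.5]
finger_gap: 60.0
finger_force: 0.0
roll [468.1 372. ] 32.1 [250   0  67  23 423]
26
base [526.9  35.9] fit r 55.4 resid 5.11
rim [523.4  28.2] fit r 61.6 resid 3.01
```

View pics/w4.png

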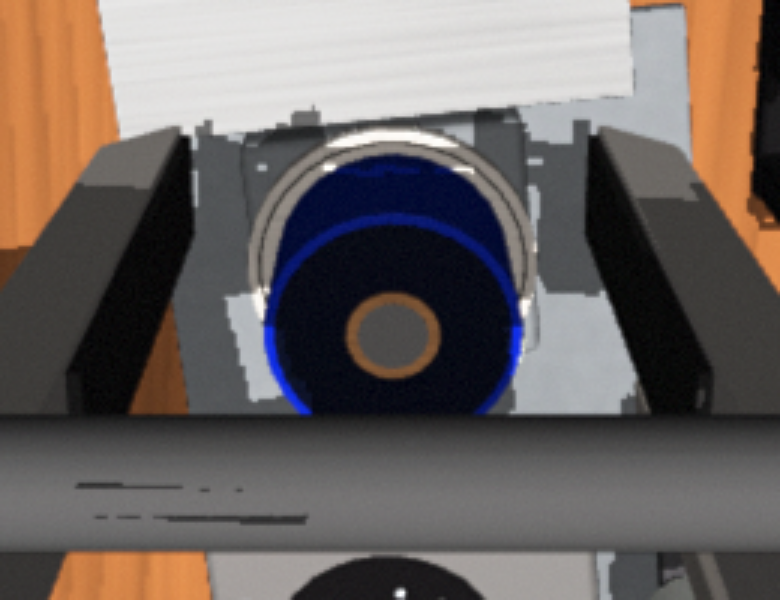

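The crop shows the plate in finger shadow, with the rim at the deck side around (390,143) about 9 mm wide. The view is better from the other side, so I shift towards the pod.

```bash
python3 -m crank '[[64,-45,0,0,0,0,0],[64,-90,0,0,0,0,0],[64,-135,0,0,0,0,0],[64,-180,0,0,0,0,0],[64,-205,-2,0,0,0,0],[64,-205,-2,0,0,0,0],[64,-205,-2,0,0,0,0]]'
python3 - <<'E'
from h import *
c=optics.calibration("wrist"); both("pics/w5.png"); s=manip.read_state(); print(s["eef_pos"])
E
```

```text
clock: 7.45
eef_pos: [520.9, -31.6, 330.4]
eef_rot: [-3.141, -0.0, 1.614]
wrist_force: [0.5, 0.2, 0.5]
finger_gap: 60.3
finger_force: 0.0
roll [520.8  30.9] 45.6 [ 279   95   97  100 1334]
56
base [521.1  37.7] fit r 53.2 resid 4.09
rim [522.   29.9] fit r 68.4 resid 6.28
[521.03388744 -30.82853108 330.47143063]
```

View pics/w5.png

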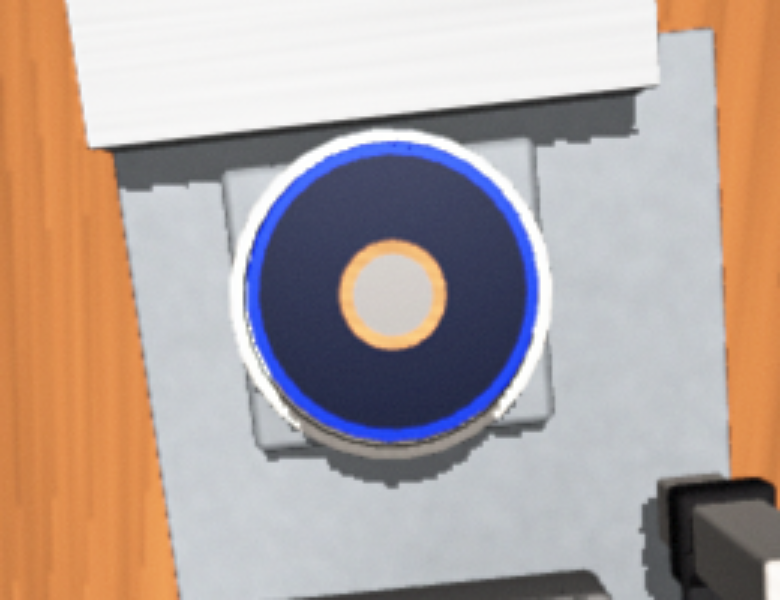

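The view from directly above shows the roll's top circle spanning x 248–538, y 143–443 and the plate's rim x 231–552, y 129–458 in crop pixels. Converting these at their own heights.

Run:
```python
from h import *
c=optics.calibration("wrist"); K,R,t=c["camera_matrix"],c["R"],c["t"]; q=K@(R@np.array([521,28,80])+t); q=q[:2]/q[2]
o=np.array([int(q[0])-130,max(0,int(q[1])-100)])
f=lambda u:np.array(u)/3+o
P=cast(c,f([(231,293),(552,293),(391,129),(391,459),(270,180),(505,180)]),50)[:,:2]; T=cast(c,f([(248,293),(538,293),(393,142),(393,444)]),110)[:,:2]
print("plate",circ(P),P[:4].round(1)); print("roll",circ(T))
p,d=optics.camera("wrist"); rollplate(p,c)
s=manip.read_state(); print(s["eef_pos"])
```

```text
plate (array([521.00784151,  27.93027135]), np.float64(58.000377238923114)) [[463.7  27.5]
 [579.2  32.5]
 [518.7  85.7]
 [524.  -30.1]]
roll (array([521.47556149,  29.92244643]), np.float64(45.781421507084396))
roll [520.7  30.9] 45.6 [ 279   96   97  100 1340]
[521.09911571 -30.34109265 330.53108348]
```

The roll is centred in x and about 2.5 mm short in y, so I nudge it once more.

```bash
python3 -m crank '[[64,45,1,0,0,0,0],[64,90,2,0,0,0,0],[64,130,2,0,0,0,0],[64,130,2,50,0,0,0],[64,130,2,100,0,0,0],[64,130,2,150,0,0,0],[64,130,2,200,0,0,0],[64,130,2,245,0,0,0],[64,130,2,268,0,0,0],[64,130,2,268,0,0,0]]'
python3 -m crank '[[64,-8,0,0,0,0,0],[64,-16,0,0,0,0,0],[64,-20,0,0,0,0,0],[64,-20,0,0,0,0,0],[64,-20,0,0,0,0,0]]'
python3 - <<'E'
from h import *
s=manip.read_state();P=s["eef_pos"]; print(P,s["eef_rot"],s["wrist_force"],tool(np.array([521.0-P[0],27.9-P[1],0])))
E
```

```text
clock: 8.55
eef_pos: [515.4, 99.8, 59.7]
eef_rot: [-3.136, 0.0, 1.617]
wrist_force: [-0.4, -0.1, 0.8]
finger_gap: 59.8
finger_force: 0.0
clock: 9.05
eef_pos: [518.5, 79.0, 63.2]
eef_rot: [3.141, -0.0, 1.615]
wrist_force: [0.1, -0.5, -0.2]
finger_gap: 60.1
finger_force: 0.0
[518.49924751  79.03353842  63.18898932] [ 3.14067119e+00 -9.33797837e-05  1.61530371e+00] [ 0.10810835 -0.5222123  -0.2173226 ] [-5.11941664e+01  2.23211486e-01 -4.57482091e-03]
```

```bash
python3 -m crank '[[64,-3,0,0,0,0,0],[64,-5,0,0,0,0,0],[64,-6.5,0,0,0,0,0],[64,-7.7,0,0,0,0,0],[64,-7.7,0,0,0,0,0],[64,-7.7,0,0,0,0,0],[64,10,0,0,0,0,0],[64,15,0,-30,0,0,0],[64,15,0,-80,0,0,0],[64,15,0,-130,0,0,0]]'
python3 -m crank '[[64,0,0,-50,0,0,0],[64,0,0,-100,0,0,0],[64,0,0,-137,0,0,0],[64,-45,0,-137,0,0,0],[64,-90,0,-137,0,0,0],[64,-125,-2,-137,0,0,0],[64,-125,-2,-137,0,0,0],[64,-125,-2,-137,0,0,0]]'
python3 - <<'E'
from h import *
c=optics.calibration("wrist"); p,d=optics.camera("wrist"); print(manip.read_state()["eef_pos"])
rollplate(p,c)
E
```

```text
clock: 10.05
eef_pos: [516.9, 94.1, 193.8]
eef_rot: [-3.14, 0.001, 1.616]
wrist_force: [0.9, -0.6, 0.5]
finger_gap: 60.0
finger_force: 0.0
clock: 10.85
eef_pos: [521.1, -31.3, 329.4]
eef_rot: [-3.141, 0.0, 1.614]
wrist_force: [0.5, 0.4, 0.1]
finger_gap: 60.3
finger_force: 0.0
[521.13383879 -30.57995533 329.4725453 ]
roll [520.3  28.3] 45.5 [ 278   98   98  100 1320]
```

The roll is now centred within about 1 mm. Now the dial: I look from above it.

```bash
python3 -m crank '[[64,-45,0,0,0,0,0],[64,-90,0,0,0,0,0],[64,-135,-2,20,0,0,0],[64,-175,-4,40,0,0,0],[64,-175,-4,40,0,0,0],[64,-175,-4,40,0,0,0]]'
python3 - <<'E'
from h import *
c=optics.calibration("wrist"); p,d=optics.camera("wrist"); print(manip.read_state()["eef_pos"])
K,R,t=c["camera_matrix"],c["R"],c["t"]; q=K@(R@np.array([530,-152,80])+t); q=q[:2]/q[2]; x,y=q.astype(int)
o=(max(0,x-65),max(0,y-50)); print(o); cv2.imwrite("pics/w6.png",cv2.resize(p[o[1]:y+50,o[0]:x+65,::-1],None,fx=6,fy=6,interpolation=cv2.INTER_CUBIC))
cv2.imwrite("w6full.png",p[:,:,::-1])
E
```

```text
clock: 11.5
eef_pos: [525.2, -205.2, 289.3]
eef_rot: [-3.141, -0.001, 1.616]
wrist_force: [0.6, 0.2, 0.7]
finger_gap: 60.2
finger_force: 0.0
[ 525.49950732 -204.6071237   290.05744473]
(np.int64(267), np.int64(107))
```

View pics/w6.png

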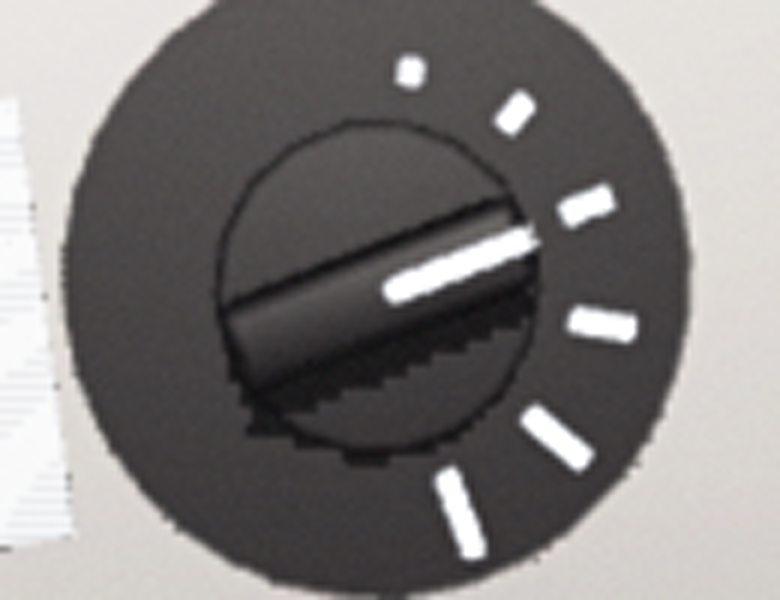

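The pointer at (535,238) is on the third-shortest mark at (587,203), so the setting is 2. Setting 4 is the mark at (557,437), 60° clockwise. I work out the grip from here.

Run:
```python
from h import *
c=optics.calibration("wrist"); f=lambda u:np.array(u)/6+np.array([267,107])
k=np.array([(218,285),(540,275),(375,120),(375,452),(265,170),(490,410)])
sk=circ(cast(c,f(k),66)[:,:2]); print("skirt",sk)
b=cast(c,f([(228,312),(505,200),(535,283),(255,388)]),91)[:,:2]; print(b.round(1),b.mean(0))
pl=cast(c,f([(390,295),(533,236)]),91)[:,:2]; v=pl[1]-pl[0]; a=np.arctan2(v[1],v[0]); print("ang",a)
m=cast(c,f([(587,203),(557,437)]),58)[:,:2]-sk[0]; print("marks 2,4",np.arctan2(m[:,1],m[:,0]))
s=manip.read_state(); R=Ro.from_euler("xyz",s["eef_rot"])
print(s["eef_pos"],"shift",tool(np.array([*sk[0],150])-s["eef_pos"]),(R.inv()*Ro.from_euler("xyz",[np.pi,0,a])).as_rotvec())
print("dial in wrapper",Ro.from_euler("z",-.147).apply([*(sk[0]-[521,27.9]),0]))
```

```text
skirt (array([ 528.5327059 , -150.45660709]), np.float64(25.76297762698558))
[[ 505.7 -153.8]
 [ 546.  -135.7]
 [ 551.2 -147.5]
 [ 510.1 -164.8]] [ 528.22977535 -150.45247242]
ang 0.430681726600631
marks 2,4 [ 0.42401014 -0.64208289]
[ 525.49950732 -204.6071237   290.05744473] shift [ 53.95383931   5.46292436 140.05965246] [ 3.68402585e-04 -2.46271414e-04  1.18614014e+00]
dial in wrapper [ -18.67263233 -177.53634488    0.        ]
```

```bash
python3 -m crank '[[45,30,3,0,0,0,0.15],[45,54,5,0,0,0,0.3],[45,54,5,20,0,0,0.45],[45,54,5,40,0,0,0.6],[45,54,5,60,0,0,0.75],[45,54,5,80,0,0,0.9],[45,54,5,100,0,0,1.05],[45,54,5,120,0,0,1.186],[45,54,5,140,0,0,1.186],[45,54,5,140,0,0,1.186]]'
python3 - <<'E'
from h import *
s=manip.read_state(); R=Ro.from_euler("xyz",s["eef_rot"])
print(s["eef_pos"],tool(np.array([528.4,-150.4,71])-s["eef_pos"]),(R.inv()*Ro.from_euler("xyz",[np.pi,0,.428])).as_rotvec())
E
```

```text
clock: 12.55
eef_pos: [527.2, -149.7, 148.4]
eef_rot: [-3.14, 0.002, 0.432]
wrist_force: [0.1, -0.9, 0.3]
finger_gap: 42.4
finger_force: 0.0
[ 527.24101789 -149.70825761  148.35199372] [ 0.89783492  1.25572717 77.34836599] [-0.00183319  0.00175233  0.00425878]
```

```bash
python3 -m crank '[[45,0,0,25,0,0,0],[45,0,0,50,0,0,0],[45,0,0,70,0,0,0],[45,0,0,79,0,0,0],[45,0,0,79,0,0,0],[45,0,0,79,0,0,0]]'
python3 -m crank '[[0,0,0,0,0,0,0],[0,0,0,0,0,0,0],[0,0,0,0,0,0,0],[0,0,0,0,0,0,0],[0,0,0,0,0,0,0],[0,0,0,0,0,0,0]]' 20
```

```text
clock: 13.15
eef_pos: [528.4, -151.5, 72.1]
eef_rot: [3.14, -0.001, 0.431]
wrist_force: [-1.0, -0.6, -0.2]
finger_gap: 42.3
finger_force: 0.0
clock: 13.75
eef_pos: [527.2, -150.4, 71.0]
eef_rot: [-3.139, 0.0, 0.43]
wrist_force: [-5.6, 8.8, 8.2]
finger_gap: 14.0
finger_force: 20.0
```

```bash
python3 -m crank '[[0,0,0,0,0,0,0.11],[0,0,0,0,0,0,0.22],[0,0,0,0,0,0,0.33],[0,0,0,0,0,0,0.44],[0,0,0,0,0,0,0.53],[0,0,0,0,0,0,0.53],[0,0,0,0,0,0,0.53]]'
python3 -m crank '[[0,0,0,0,0,0,0.11],[0,0,0,0,0,0,0.22],[0,0,0,0,0,0,0.33],[0,0,0,0,0,0,0.44],[0,0,0,0,0,0,0.52],[0,0,0,0,0,0,0.52],[0,0,0,0,0,0,0.52]]'
python3 -m crank '[[25,0,0,0,0,0,0],[45,0,0,0,0,0,0],[45,0,0,0,0,0,0],[45,0,0,0,0,0,0],[45,0,0,-40,0,0,0],[45,0,0,-80,0,0,0],[45,0,0,-120,0,0,0],[45,0,0,-120,0,0,0]]'
```

```text
clock: 14.45
eef_pos: [527.1, -150.2, 70.9]
eef_rot: [-3.139, 0.002, -0.1]
wrist_force: [-6.1, 11.3, 8.7]
finger_gap: 13.9
finger_force: 20.0
clock: 15.15
eef_pos: [527.2, -150.1, 70.9]
eef_rot: [-3.14, 0.003, -0.62]
wrist_force: [-5.3, 11.8, 9.2]
finger_gap: 14.2
finger_force: 20.0
clock: 15.95
eef_pos: [529.5, -152.4, 196.1]
eef_rot: [-3.139, -0.008, -0.62]
wrist_force: [0.4, 0.2, -0.5]
finger_gap: 42.0
finger_force: 0.0
```

```bash
python3 -m crank '[[45,0,0,-40,0,0,-0.1],[45,15,20,-80,0,0,-0.25],[45,29,46,-95,0,0,-0.4],[45,29,46,-95,0,0,-0.55],[45,29,46,-95,0,0,-0.7],[45,29,46,-95,0,0,-0.85],[45,29,46,-95,0,0,-1.0],[45,29,46,-95,0,0,-1.15],[45,29,46,-95,0,0,-1.3],[45,29,46,-95,0,0,-1.3]]'
python3 -m crank '[[45,0,0,0,0,0,-0.15],[45,0,0,0,0,0,-0.3],[45,0,0,0,0,0,-0.45],[45,0,0,0,0,0,-0.6],[45,0,0,0,0,0,-0.75],[45,0,0,0,0,0,-0.92],[45,0,0,0,0,0,-0.92],[45,0,0,0,0,0,-0.92]]'
python3 - <<'E'
from h import *
c=optics.calibration("wrist"); p,d=optics.camera("wrist"); print(manip.read_state()["eef_pos"])
rollplate(p,c)
cv2.imwrite("pics/w7.png",p[:,:,::-1])
E
```

```text
clock: 16.95
eef_pos: [524.4, -206.0, 285.0]
eef_rot: [-3.141, 0.0, 0.682]
wrist_force: [0.4, -0.3, -0.1]
finger_gap: 42.4
finger_force: 0.0
clock: 17.75
eef_pos: [524.5, -206.0, 285.3]
eef_rot: [-3.141, -0.0, 1.594]
wrist_force: [-0.6, 0.2, 0.1]
finger_gap: 42.2
finger_force: 0.0
[ 524.50142532 -205.94954911  285.41806508]Traceback (most recent call last):
  File "<stdin>", line 3, in <module>
  File "h.py", line 16, in rollplate
    i=1+np.argmax(st[1:,4]); q=np.argwhere(l==i)[:,::-1]
        ~~~~~~~~~^^^^^^^^^^
    return _wrapfunc(a, 'argmax', axis=axis, out=out, **kwds)
    return bound(*args, **kwds)
ValueError: attempt to get argmax of an empty sequence
```

```bash
python3 - <<'E'
from h import *
p,d=optics.camera("wrist"); cv2.imwrite("pics/w7.png",cv2.resize(p[90:220,255:415,::-1],None,fx=4,fy=4))
E
python3 -m crank '[[45,40,0,-20,0,0,0],[45,85,0,-45,0,0,0],[45,130,0,-45,0,0,0],[45,172,0,-45,0,0,0],[45,172,0,-45,0,0,0],[45,172,0,-45,0,0,0]]'
python3 - <<'E'
from h import *
c=optics.calibration("wrist"); p,d=optics.camera("wrist"); print(manip.read_state()["eef_pos"]); rollplate(p,c)
E
```

```text
clock: 18.45
eef_pos: [519.5, -33.6, 330.7]
eef_rot: [3.141, 0.0, 1.599]
wrist_force: [0.5, 0.0, -0.5]
finger_gap: 42.2
finger_force: 0.0
[519.5698179  -34.38275386 330.55176336]
roll [520.3  28.3] 45.6 [ 279   96   97  100 1335]
```

View pics/w7.png

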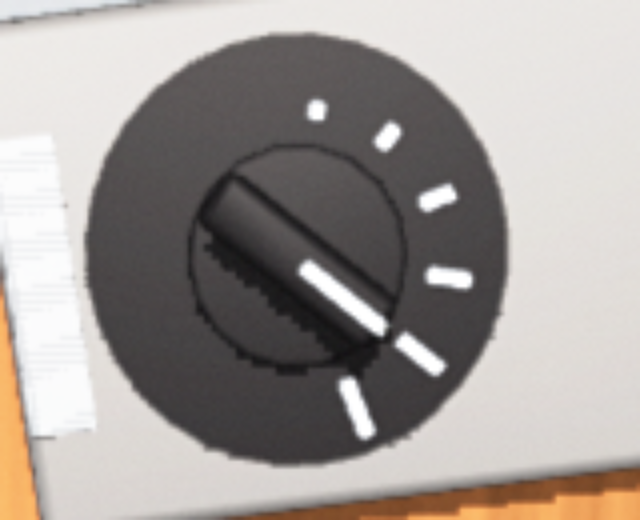

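The pointer at (385,328) is in line with the fifth mark at (420,355), which is setting 4. The roll stands at (520.3, 28.3) against the plate centre at (521.0, 27.9).

```bash
python3 -c "
from cell import manip
print(manip.sign_off())"
```

```text
the job is handed in; nothing more can be done
None
```

The blue roll stands centred on the turntable plate to within about 1 mm, the dial is clicked from setting 2 to 4, the bystanders were not touched, and the job is handed in at about 18.5 s.

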